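# Fit an adjustable wrench to the scanner stand's nut and tighten it

### The job

The scanner stand has come loose from the packing counter. Set the adjustable wrench flat on the stand's base plate with its open jaws around the big hex nut, roll the worm until the jaws just fit the flats, then swing the wrench clockwise (seen from above) until the nut comes up solid, where the red marks on nut and plate line up. Turn the nut only with the wrench and move the jaw only with its worm, leave the wrench on the nut, and do not disturb the things around.

Things in the scene. Friction and masses are not known exactly. Their poses are not given: they have to be found in the camera images.
- stand: Barcode-scanner stand, fixed to the counter. Origin on the counter under the nut's axis. A round grey base plate of 105 mm radius, 6 mm thick, lies about the origin; a strip 50 mm wide runs from it along +x to a post of 24 mm diameter at x = 165 mm that carries a black scanner up to 160 mm high. A red mark on the plate runs along +x from the axis, 64 to 98 mm out.
- nut: Steel hex nut on the base plate, 30 mm across flats, 34.6 mm across corners, 16 mm high; origin on its axis at its underside (6 mm above the counter), z up. Two opposite flats face its own +y and -y (corners point along +x and -x); every 60 degrees is alike. A red mark on its top runs from the middle along its +x.
- nut_turn (a joint): Turning of the nut, rad, growing clockwise seen from above (tightening). It starts loose between 0 and 0.25; at 0.9 it comes up against a solid stop, its red mark in line with the plate's. Turning it takes about 0.2 N m; it stays where it is left.
- wrench: Adjustable wrench lying flat, 182 mm long, 0.42 kg, origin on its underside: the nut's axis lies there when a flat touches the fixed jaw. Jaws open to +x and reach x = 14 mm, throat wall at x = -20 mm, head 16 mm thick. Fixed jaw's face at y = -15 mm, back at -29 mm. Blue handle along -x, 26 mm wide, 20 mm thick, x = -75 to -167 mm. Balances near x = -80 mm.
- mouth (a point): Point of the wrench at its origin, 8 mm above its underside: the nut's axis belongs here.
- grip (a point): Point on the wrench's handle near its balance, x = -85 mm, 10 mm above its underside.
- jaw: The wrench's moving jaw: 33 mm long, 13 mm thick, 11 mm high (5 to 16 mm above the underside), on its +y side. Its face lies at the wrench's y = -15 mm + gap; origin at the wrench's origin plus the gap along y.
- jaw_gap (a joint): Opening between the jaw faces, m: 0.0375 to 0.0415 at the start, range 0 to 0.043. It follows the worm, 2 mm for each radian; nothing else moves it (it holds against about 14 N).
- worm_axis (a point): Middle of the worm, a brass knurled roller, diameter 18, length 18 mm, axis along the wrench's y, at x = -39, y = 0, z = 15 mm; its top stands 8 mm over the head. Stroke its top from handle towards jaws to close them: 9 mm of stroke is 1 rad; any number of strokes; about 3 N of drag. Worm and jaw are sprung: they give way downward by up to 4 mm, 6 N at first, 14 N at the bottom.
- carton: Bystander: blue and yellow supply carton, 130 x 75 x 50 mm, loose; origin at the middle of its underside.
- sanitiser: Bystander: clear bottle with a green label, 64 mm diameter, 150 mm tall, loose; origin at the middle of its underside.
Mind the look-alikes: they are no part of the job. There is more than one size of the wrench; the one meant has the size given above.

How it is judged:
On the way, in this order (a step that is already met when the one before it is completed fails the run):
1. the wrench lies flat around the nut and its jaws fit it to within 2 mm (horizontal distance between mouth and nut below 0.007 m and z of wrench in the frame of nut below 0.004 m and value of joint jaw_gap below 0.032 m), for 0.2 s.
2. the nut is turned up solid, with the wrench still fitting on it (value of joint nut_turn above 0.82 rad and horizontal distance between mouth and nut below 0.008 m and value of joint jaw_gap below 0.033 m), for 0.2 s.
At the end, for the whole second after the job is handed in: The nut is turned to its stop (over 0.82 of 0.9 rad), the wrench rests flat (within 0.1 rad and 4 mm) on the base plate with its mouth within 8 mm of the nut's axis and the jaws fitting (gap under 33 mm), still and let go (all of step 2 and z of wrench in the frame of nut below 0.004 m and angle between wrench's own z axis and vertical below 0.1 rad and linear speed of wrench below 0.02 m/s); the robot touches nothing.
It fails at once if the fingers turn or push the nut (contact force between the fingers and nut above 6 N).
It fails at once if the fingers push the moving jaw (contact force between the fingers and jaw above 12 N).
It fails at once if the carton is moved by more than 30 mm (distance of carton from where it was at the start of the episode above 0.03 m).
It fails at once if the sanitiser bottle is moved by more than 30 mm (distance of sanitiser from where it was at the start of the episode above 0.03 m).
It also fails if it takes over 72 s, if anything falls off the work surface, if the arm or the gripper's body presses on something with over 40 N, if the wrist force passes 120 N, or if a joint passes its speed limit or range.

### The arm

A 7-joint arm with a two-finger parallel gripper is mounted at the origin on the work surface. World frame = base frame: x ahead of the robot, y to its left, z up, the work surface at z = 0. Lengths are in m, angles in rad, forces in N, time in s.
With the tool pointing down it reaches from about 0.425 to 0.925 m from the base axis. Payload 6.8 kg.
Tool frame: the origin (TCP) lies at the very end of the fingers, on their centre line; the grasp point (between the pads) lies 19 mm behind it; z points along the fingers, y is the line along which they close (so a half turn about z gives the same grasp; the last joint's range is limited). The gripper opens to 85 mm and grips with 20 to 120 N. Pads are 22 mm wide; open, the fingers measure 114 mm over their backs; the gripper's body (76 mm by 85 mm) begins 54 mm behind the grasp point. The pads swing forward as they close: fully open they stand 13 mm farther back than shut.
Start: joints at [1.138, 0.477, 0.022, 1.555, -0.011, 1.109, -0.083], TCP at [0.215, -0.64, 0.231] pointing down, gripper open.
Joint ranges: [-2.96, 2.96], [-0.34, 2.1], [-1.41, 1.46], [0.24, 2.44], [-1.37, 4.51], [0.17, 1.92], [-2.96, 2.96]. Speed limits (rad/s): [2.39, 2.39, 3.14, 3.14, 3.14, 3.14, 3.14].

### API

Orientations are given as a unit quaternion [w, x, y, z].
In Python, from station import get_obs, read_camera, hand_in gives the robot as it stands.
- The arm moves only by the tool arm_command, never from a script. Its argument "commands" is one flat list of numbers, 7 for each row, row after row: the shift along the tool's x, y, z in m, then the turn, a rotation vector about the tool's x, y, z in degrees, then the opening, from 0 (shut) to 1 (fully open). In form: [tx, ty, tz, rx, ry, rz, fingers, tx, ty, tz, rx, ry, rz, fingers, ...]. A call has 1 to 8 rows; each row is the pose to reach, as a shift and turn from the pose commanded when the call began, along the tool's axes at that moment; what a row does not reach only later rows make up. A row lasts 1/10 s, in which the tool goes at most 50 mm and 8.59 degrees, less where a joint would pass 70% of its speed; a pose out of reach is approached as far as the arm can. A call with a gripper value outside its range is refused whole. The fingers move at their own pace and stop on an object; "force" is the grip in N (left out, the last holds). Time passes only in rows, so rows that repeat a pose let the fingers close. It gives the time, the measured TCP pose, the force, the opening and the grip force at its end, in the units of the state.
- get_obs(): the state, without advancing time (a new reading comes with each control period).
- read_camera(name): name is "scene" or "top" or "wrist"; returns a dict with "img" (480x640x3 uint8, red, green, blue), "camera_matrix" (3x3 intrinsics, pixels), "k1" (the pictures are not rectified: a ray, as slopes to the right and down, at radius r is drawn at 1 + k1 r^2 times it, then the intrinsics apply), "pose" (4x4, takes a point from camera to world coordinates). Camera axes: x right, y down, z forward; pixel columns grow to the right and rows downward; lengths in m; the calibration is good to about 2 mm. A picture is of the moment at which its call begins. There is no depth.
- hand_in(): hands the job in; it is judged then, once.
The state is a dict: "t": time; "q": joint angles; "joint_vel": joint speeds; "joint_torque": joint torques, N m; "eef_pos": TCP position; "tool_rot": TCP orientation; "contact_force": force on the tool from outside, world axes, zero at the start; "torque": the same for the moment, N m; "gripper_width": opening from 0.0 (shut) to 1.0 (fully open); "grasp_force": force on a finger pad.
Only numpy, scipy, OpenCV 4.12 (cv2) and the standard library are available. Lean on these libraries where they do the work, as an engineer would, in place of code of your own. Each camera call takes 0.05 s, during which the arm holds its last target. There are 200 camera calls.

## Working session

There is one attempt and no reset: what is moved stays moved. The work goes in short steps, Python scripts to look and compute and a tool call to move; the robot and the scene stay as the last step left them, time stands still between calls to the robot, and variables do not carry over. Pictures are saved under pics/ and viewed, at most 12 in all, crops included, and the job is handed in when it is done.

Besides the shell and the picture viewer there is one more tool, called after ">>>" as name(argument=value, ...) on one line, values as JSON. arm_command: Moves the arm, as the interface text tells. Its arguments: {"type":"object","properties":{"commands":{"type":"array","items":{"type":"number"}},"force":{"type":"number"}},"required":["commands"]}

```bash
mkdir -p pics; cat > h.py <<'E'
import numpy as np, cv2
from station import get_obs, read_camera, hand_in
from scipy.spatial.transform import Rotation as R
def cam(n,save=None):
    c=read_camera(n)
    if save: cv2.imwrite('pics/'+save,c['img'][:,:,::-1])
    return c
def p2w(c,uv,z):
    K=np.array(c['camera_matrix']);P=np.array(c['pose'])
    d=((uv[0]-K[0,2])/K[0,0],(uv[1]-K[1,2])/K[1,1]);d=np.array(d);s=d.copy()
    for _ in range(30): s=d/(1+c['k1']*(s@s))
    r=P[:3,:3]@np.array([s[0],s[1],1]);o=P[:3,3]
    return o+r*(z-o[2])/r[2]
def w2p(c,p):
    K=np.array(c['camera_matrix']);P=np.array(c['pose'])
    q=P[:3,:3].T@(np.array(p)-P[:3,3]);s=q[:2]/q[2];s=s*(1+c['k1']*(s@s))
    return K[0,0]*s[0]+K[0,2],K[1,1]*s[1]+K[1,2]
def tool():
    o=get_obs();w=o['tool_rot'];return np.array(o['eef_pos']),R.from_quat([w[1],w[2],w[3],w[0]]).as_matrix(),o
E
python3 - <<'E'
from h import *
import pickle
c=cam('top','top.png');d=cam('scene','scene.png')
pickle.dump((c,d),open('cams.pkl','wb'))
print(c['pose'],d['pose']);p,r,o=tool();print(p,r)
E
```

```text
[[-0.00276813 -0.99497813  0.10005431  0.40014752]
 [-0.99997701  0.00213481 -0.00643631 -0.05093683]
 [ 0.00619039 -0.10006983 -0.99496116  1.15354116]
 [ 0.          0.          0.          1.        ]] [[-0.7027695   0.48568425 -0.51983251  1.00647047]
 [ 0.7114104   0.48306836 -0.51043139  0.41494277]
 [ 0.00320615 -0.72852986 -0.68500654  0.70729301]
 [ 0.          0.          0.          1.        ]]
[ 0.21520261 -0.6391953   0.2303872 ] [[ 9.47706270e-01  3.19143165e-01 -6.83107000e-04]
 [ 3.19143865e-01 -9.47704953e-01  1.58614792e-03]
 [-1.41175619e-04 -1.72121174e-03 -9.99998509e-01]]
```

View pics/top.png

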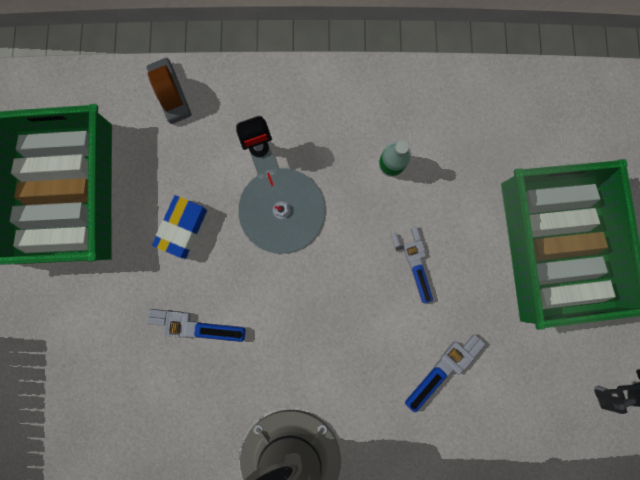

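View pics/scene.png

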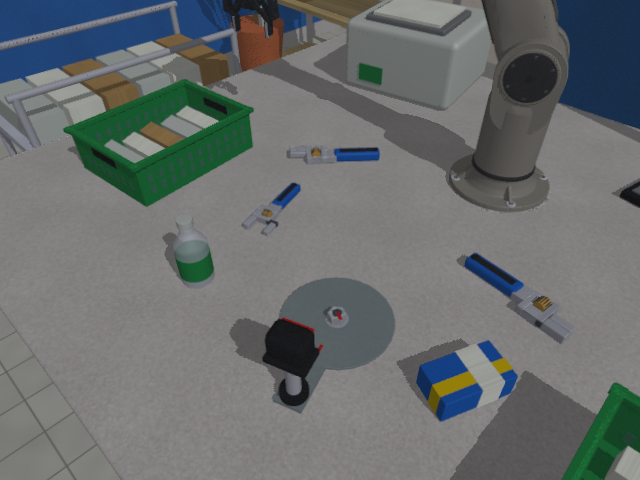

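Wrench candidates in the top view are A (200,327), about 97 px long; B (415,265), about 75 px; and C (447,373), about 100 px. The plate is 87 px for 210 mm, so B is about 181 mm and matches the description. The nut is at (282,210), the bottle at (395,158) and the carton at (180,226). Next is a close crop of B and the nut.

```bash
python3 - <<'E'
from h import *
import pickle
c,d=pickle.load(open('cams.pkl','rb'))
im=c['img'][:,:,::-1]
a=cv2.resize(im[220:310,380:450],None,fx=6,fy=6,interpolation=cv2.INTER_CUBIC)
b=cv2.resize(im[160:250,240:300],None,fx=6,fy=6,interpolation=cv2.INTER_CUBIC)
cv2.imwrite('pics/crop.png',np.hstack([a,b]))
for n,uv,z in [('tail',(428,302),.01),('jawtip',(418,228),.012),('nut',(282,209),.02),('plate',(282,210),.006),('bottle',(392,168),.0),('carton',(178,230),.03)]:
    print(n,p2w(c,uv,z))
E
```

```text
tail [ 0.36893325 -0.32600122  0.01      ]
jawtip [ 0.54591841 -0.30561728  0.012     ]
nut [0.59116389 0.02081186 0.02      ]
plate [0.59107686 0.0216863  0.006     ]
bottle [ 0.69639144 -0.24787131  0.        ]
carton [0.54005488 0.26623316 0.03      ]
```

View pics/crop.png

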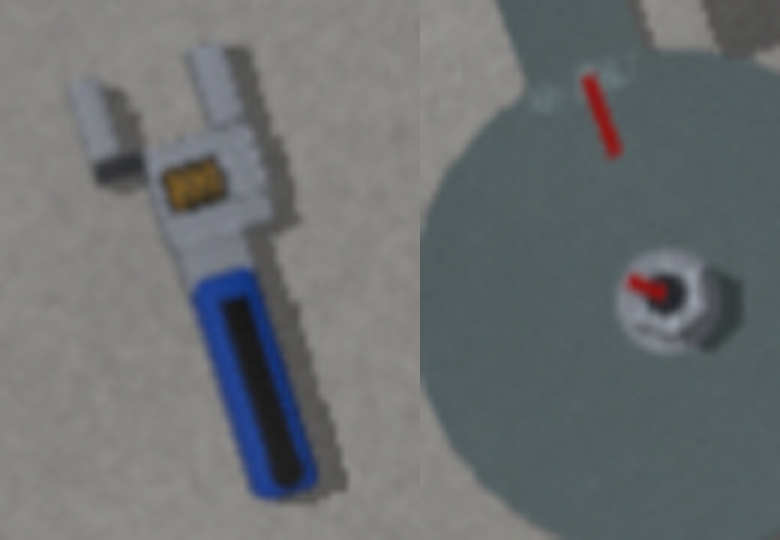

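B is the 182 mm wrench: jaws open forward and the moving jaw is on the left (+y), so it lies right side up. Next I work out its pose, the nut and stand angles, and the approach move.

```bash
cat >> h.py <<'E'
def goal(xy,z,yaw):
    p,r,o=tool();cur=np.degrees(np.arctan2(r[1,0],r[0,0]))
    print('t',o['t'],'tcp',p.round(4),'yaw',cur.round(2))
    print('tool shift mm',(1000*r.T@(np.array([xy[0],xy[1],z])-p)).round(1),'rz',round(-((yaw-cur+180)%360-180),2))
E
python3 - <<'E'
from h import *
import pickle
c,d=pickle.load(open('cams.pkl','rb'))
A=lambda v:np.degrees(np.arctan2(v[1],v[0]))
a=p2w(c,(417.7,267),.02);b=p2w(c,(427.5,301.5),.02);v=a-b
print('handle',a,b,np.linalg.norm(v),A(v))
u=v[:2]/np.linalg.norm(v);o=(a[:2]+75e-3*u+b[:2]+167e-3*u)/2
print('wrench',o,'grip',o-.085*u,'worm pix',p2w(c,(412.3,251),.024)[:2],o-.039*u)
n=p2w(c,(282+0.,209.),.022)
m=p2w(c,(272.5,185.8),.006);m2=p2w(c,(268.3,172.5),.006)
pl=p2w(c,(282,210),.006)
print('stand',A(m2-m),A(m2-pl),[np.linalg.norm(q-pl) for q in(m,m2)])
goal(o-.085*u,.23,A(v))
w=cam('wrist');T,r,_=tool();P=np.array(w['pose']);print(r.T@(P[:3,3]-T),(r.T@P[:3,:3]).round(3),w['camera_matrix'])
E
```

```text
handle [ 0.45179151 -0.30089465  0.02      ] [ 0.37038645 -0.32243257  0.02      ] 0.08420609688359337 14.819584118683666
wrench [ 0.52806404 -0.28071469] grip [ 0.44589148 -0.30245566] worm pix [ 0.4895318  -0.28800406] [ 0.49036133 -0.29068996]
stand 17.617818505161054 20.090786298286893 [np.float64(0.06403069350527427), np.float64(0.0986882035718112)]
t 0.1 tcp [ 0.2152 -0.6392  0.2304] yaw 18.61
tool shift mm [ 326.1 -245.5    0.8] rz 3.79
[ 0.07724877  0.00018732 -0.1430735 ] [[ 0.001 -0.952 -0.305]
 [ 1.     0.001  0.   ]
 [-0.    -0.305  0.952]] [[346.96933387   0.         316.64515566]
 [  0.         346.96933387 240.25513212]
 [  0.           0.           1.        ]]
```

>>> arm_command(commands=[0.04, -0.03, 0, 0, 0, 1, 1, 0.08, -0.06, 0, 0, 0, 2, 1, 0.12, -0.09, 0, 0, 0, 3.8, 1, 0.16, -0.12, 0, 0, 0, 3.8, 1, 0.2, -0.15, 0, 0, 0, 3.8, 1, 0.24, -0.18, 0, 0, 0, 3.8, 1, 0.28, -0.21, 0, 0, 0, 3.8, 1, 0.326, -0.245, 0, 0, 0, 3.8, 1])

```text
t: 0.95
eef_pos: [0.4425, -0.3081, 0.2313]
tool_rot: [0.0, 0.992, 0.129, -0.0]
contact_force: [1.4, -1.1, -0.6]
gripper_width: 0.999
grasp_force: 0.0
```

>>> arm_command(commands=[0, 0, 0, 0, 0, 0, 1, 0, 0, 0, 0, 0, 0, 1])

```text
t: 1.15
eef_pos: [0.4425, -0.3087, 0.2312]
tool_rot: [-0.0, 0.991, 0.131, -0.0]
contact_force: [0.4, 0.3, -0.4]
gripper_width: 1.006
grasp_force: 0.0
```

```bash
python3 - <<'E'
from h import *
import pickle
w=cam('wrist','w1.png');pickle.dump(w,open('w1.pkl','wb'))
p,r,o=tool();print(o['t'],p,np.degrees(np.arctan2(r[1,0],r[0,0])))
E
```

```text
1.2 [ 0.44149579 -0.3101661   0.23112163] 14.833618444970194
```

View pics/w1.png

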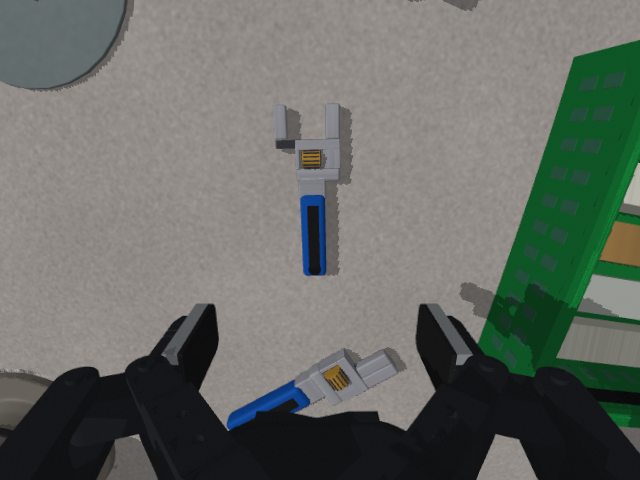

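The wrist view shows wrench B aligned with the tool: handle (312,197) to (314,275), worm (311,159), jaw tips at (281,105) and (332,104). Wrench C's head is at (380,360).

```bash
python3 - <<'E'
from h import *
import pickle
w=pickle.load(open('w1.pkl','rb'))
A=lambda v:np.degrees(np.arctan2(v[1],v[0]))
a=p2w(w,(312.3,196),.02);b=p2w(w,(314.3,275),.02);v=a-b
print(np.linalg.norm(v),A(v));u=v[:2]/np.linalg.norm(v);n=np.array([-u[1],u[0]])
o=(a[:2]+75e-3*u+b[:2]+167e-3*u)/2
f=lambda uv,z:(1000*np.array([(p2w(w,uv,z)[:2]-o)@u,(p2w(w,uv,z)[:2]-o)@n])).round(1)
print('o',o,'worm',f((311,159),.022),'fixed tip',f((332,104),.016),'fixed face',f((326,120),.016),'fixed back',f((340,120),.016),'jaw face',f((286,120),.016),'jaw back',f((274,120),.016))
print('Chead',p2w(w,(400,368),.016),p2w(w,(335,352),.016))
g=o-.085*u;print('grip',g);goal(g,.2,A(v))
for p in ([*g,.01],[*g,.02]):print(w2p(w,p))
E
```

```text
0.08840181543609668 16.274306499256294
o [ 0.52632793 -0.28022067] worm [-39.2   0.3] fixed tip [ 12.4 -21.3] fixed face [ -2.3 -15.3] fixed back [ -2.6 -29. ] jaw face [-1.5 24. ] jaw back [-1.2 35.8]
Chead [ 0.27200557 -0.46234957  0.016     ] [ 0.2741284  -0.37752372  0.016     ]
grip [ 0.44473379 -0.30404075]
t 1.2 tcp [ 0.4415 -0.3102  0.2311] yaw 14.83
tool shift mm [ 4.7 -5.1 31.1] rz -1.44
(np.float64(312.6026469565095), np.float64(201.89121496150577))
(np.float64(312.4971238373037), np.float64(203.81644886523364))
```

>>> arm_command(commands=[0.005, -0.005, 0.04, 0, 0, -1.4, 0.7, 0.005, -0.005, 0.08, 0, 0, -1.4, 0.7, 0.005, -0.005, 0.11, 0, 0, -1.4, 0.7, 0.005, -0.005, 0.13, 0, 0, -1.4, 0.7, 0.005, -0.005, 0.13, 0, 0, -1.4, 0.7, 0.005, -0.005, 0.13, 0, 0, -1.4, 0.7])

```text
t: 1.8
eef_pos: [0.4447, -0.3052, 0.1016]
tool_rot: [0.0, 0.99, 0.14, -0.0]
contact_force: [0.2, 0.2, 0.6]
gripper_width: 0.703
grasp_force: 0.0
```

```bash
python3 - <<'E'
from h import *
goal((.44473,-.30404),.005,16.3)
w=cam('wrist')
goal((.44473,-.30404),.005,16.3)
im=w['img'].astype(int);print(get_obs()['q'],get_obs()['joint_vel'])
# blue handle axis
m=((im[:,:,2]>120)&(im[:,:,0]<60)&(im[:,:,1]<110)).astype('uint8');m[330:]=0
n,l,s,c=cv2.connectedComponentsWithStats(m);print([(s[i],c[i]) for i in range(1,n) if s[i][4]>300])
E
```

```text
t 1.8 tcp [ 0.4447 -0.3052  0.1016] yaw 16.08
tool shift mm [ 0.4 -1.1 96.6] rz -0.22
t 1.85 tcp [ 0.4455 -0.3053  0.1023] yaw 16.1
tool shift mm [-0.5 -1.5 97.3] rz -0.2
[ 0.5901361   0.42437474 -0.13058551  1.98468663  0.08065627  0.73588097
 -0.87851917] [-0.00514362 -0.01617931 -0.00599546 -0.0075808   0.0004569  -0.0038648
 -0.00052292]
[(array([ 296,  234,   33,   96, 1607], dtype=int32), array([311.01431238, 273.88238955]))]
```

>>> arm_command(commands=[0, -0.001, 0.04, 0, 0, 0, 0.7, 0, -0.001, 0.07, 0, 0, 0, 0.7, 0, -0.001, 0.09, 0, 0, 0, 0.7, 0, -0.001, 0.096, 0, 0, 0, 0.7, 0, -0.001, 0.096, 0, 0, 0, 0.2, 0, -0.001, 0.096, 0, 0, 0, 0.1, 0, -0.001, 0.096, 0, 0, 0, 0.1, 0, -0.001, 0.096, 0, 0, 0, 0.1], force=60)

```text
t: 2.65
eef_pos: [0.4462, -0.3036, 0.0072]
tool_rot: [0.001, 0.99, 0.141, 0.001]
contact_force: [-1.3, 0.7, 6.3]
gripper_width: 0.293
grasp_force: 58.7
```

>>> arm_command(commands=[0, 0, 0, 0, 0, 0, 0.1, 0, 0, 0, 0, 0, 0, 0.1, 0, 0, 0, 0, 0, 0, 0.1])

```text
t: 2.95
eef_pos: [0.4462, -0.3036, 0.0072]
tool_rot: [0.001, 0.99, 0.141, 0.001]
contact_force: [-1.5, -0.1, 5.2]
gripper_width: 0.292
grasp_force: 58.7
```

>>> arm_command(commands=[0, 0, -0.05, 0, 0, 0, 0.1, 0, 0, -0.1, 0, 0, 0, 0.1, 0.01, -0.03, -0.14, 0, 0, 0, 0.1, 0.03, -0.075, -0.143, 0, 0, 2, 0.1, 0.045, -0.12, -0.143, 0, 0, 4, 0.1, 0.06, -0.165, -0.143, 0, 0, 6, 0.1, 0.075, -0.21, -0.143, 0, 0, 6, 0.1, 0.09, -0.25, -0.143, 0, 0, 6, 0.1])

```text
t: 3.75
eef_pos: [0.4608, -0.0355, 0.1489]
tool_rot: [0.0, 0.996, 0.089, 0.0]
contact_force: [0.4, 0.2, -6.1]
gripper_width: 0.294
grasp_force: 60.6
```

>>> arm_command(commands=[0.013, -0.034, 0, 0, 0, 0, 0.1, 0.013, -0.034, 0, 0, 0, 0, 0.1, 0.013, -0.034, 0, 0, 0, 0, 0.1, 0.013, -0.034, 0, 0, 0, 0, 0.1])

```text
t: 4.15
eef_pos: [0.4679, -0.0032, 0.1483]
tool_rot: [0.0, 0.996, 0.088, -0.0]
contact_force: [-1.6, -0.7, -5.3]
gripper_width: 0.289
grasp_force: 60.7
```

```bash
python3 - <<'E'
from h import *
import pickle
w=cam('wrist');pickle.dump(w,open('w2.pkl','wb'))
p,r,o=tool();print(o['t'],p,np.degrees(np.arctan2(r[1,0],r[0,0])),o['grasp_force'],r)
im=w['img'][0:300,220:420,::-1]
im=im.copy();cv2.imwrite('pics/w2.png',cv2.resize(im,None,fx=2,fy=2,interpolation=cv2.INTER_CUBIC))
E
```

```text
4.2 [ 0.46797508 -0.00346371  0.14829308] 10.082549231604878 60.71738949045539 [[ 9.84556334e-01  1.75067262e-01 -5.27510448e-04]
 [ 1.75066827e-01 -9.84556243e-01 -7.81462274e-04]
 [-6.56172165e-04  6.77044052e-04 -9.99999556e-01]]
```

View pics/w2.png

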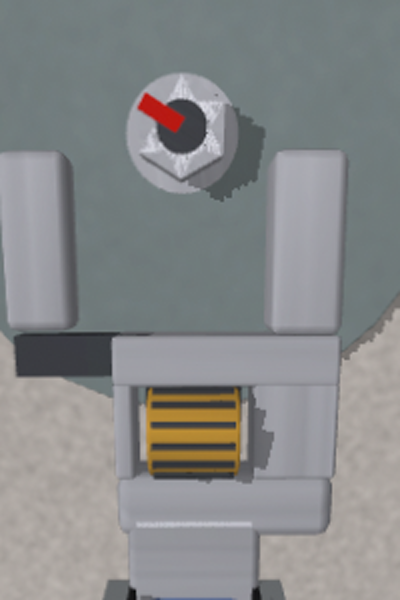

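The wrist crop (×2, offset (220,0)) shows the nut's top centre at (182,127), its red mark to (143,101) and a bottom corner at (182,181). The jaw inner edges are at columns 77 and 267, so the nut sits ahead of the open jaws and is nearly aligned.

```bash
python3 - <<'E'
from h import *
import pickle
w=pickle.load(open('w2.pkl','rb'))
A=lambda v:np.degrees(np.arctan2(v[1],v[0]))
P=lambda x,y,z:p2w(w,(220+x/2,y/2),z)[:2]
im=w['img'].astype(int);red=(im[:,:,0]>140)&(im[:,:,1]<60)&(im[:,:,2]<60);red[110:]=0
ys,xs=np.nonzero(red);print('red n',len(xs),xs.mean(),ys.mean())
q=np.array([p2w(w,(x,y),.022)[:2] for x,y in zip(xs,ys)]);m=q.mean(0)
v=np.linalg.svd(q-m)[2][0];v=v if v[1]>0 else -v
print('mark mean',m,'ang',A(v),'extent',np.ptp((q-m)@v))
c=P(182,127,.022);print('centre',c,'mark from c',A(m-c))
fl=P((127+238)/2,133,.008);print('flange',fl)
print('corners',[ (np.linalg.norm(P(x,y,.022)-c).round(4),A(P(x,y,.022)-c).round(1)) for x,y in((182,181),(140,155),(223,155))])
T,r,_=tool();B=lambda x,y,z:(1000*(r.T@(np.array([*P(x,y,z),0])-T))[:2]).round(1)
print('wrench in tool (mm): fixed tip',B(307,151,.157),'fixed face',B(267,240,.157),'jaw face',B(77,240,.157),'jaw back',B(5,240,.157),'fixed back',B(346,240,.157),'worm',B(194,432,.164),'head rt front/back',B(267,165,.157),B(267,315,.157),'hnd',B(133,560,.157),B(257,560,.157))
ca=pickle.load(open('cams.pkl','rb'))[0]
print('nut in tool',(1000*(r.T@(np.array([*c,0])-T))[:2]).round(1))
E
```

```text
red n 195 300.174358974359 56.06666666666667
mark mean [0.59134832 0.03008874] ang 69.21141890330748 extent 0.015551780593774479
centre [0.58790011 0.02173448] mark from c 67.57165970352803
flange [0.58815906 0.02179448]
corners [(np.float64(0.018), np.float64(-170.1)), (np.float64(0.0177), np.float64(131.7)), (np.float64(0.0173), np.float64(-112.1))]
wrench in tool (mm): fixed tip [96.1 20.3] fixed face [80.9 13.6] jaw face [ 80.8 -21.4] jaw back [ 80.9 -34.8] fixed back [81.  28.2] worm [46.2  0.2] head rt front/back [93.8 13.2] [67.3 14. ] hnd [ 16.6 -12.7] [16.6 13.6]
nut in tool [122.6  -3.9]
```

>>> arm_command(commands=[0.0366, -0.003, 0.0, 0, 0, 0.9, 0.1, 0.0366, -0.003, 0.05, 0, 0, 0.9, 0.1, 0.0366, -0.003, 0.09, 0, 0, 0.9, 0.1, 0.0366, -0.003, 0.105, 0, 0, 0.9, 0.1, 0.0366, -0.003, 0.105, 0, 0, 0.9, 0.1, 0.0366, -0.003, 0.105, 0, 0, 0.9, 0.1, 0.0366, -0.003, 0.105, 0, 0, 0.9, 0.1])

```text
t: 4.9
eef_pos: [0.5053, 0.0071, 0.0447]
tool_rot: [0.0, 0.997, 0.081, 0.001]
contact_force: [1.4, -0.4, -5.4]
gripper_width: 0.29
grasp_force: 60.7
```

```bash
python3 - <<'E'
from h import *
import pickle
w=cam('wrist');pickle.dump(w,open('w3.pkl','wb'))
p,r,o=tool();print(o['t'],p,np.degrees(np.arctan2(r[1,0],r[0,0])),o['grasp_force'])
im=w['img'][90:290,220:420,::-1]
cv2.imwrite('pics/w3.png',cv2.resize(im,None,fx=3,fy=3,interpolation=cv2.INTER_CUBIC))
E
```

```text
4.95 [0.50534629 0.00717104 0.04480791] 9.258720637335713 60.65659191459417
```

View pics/w3.png

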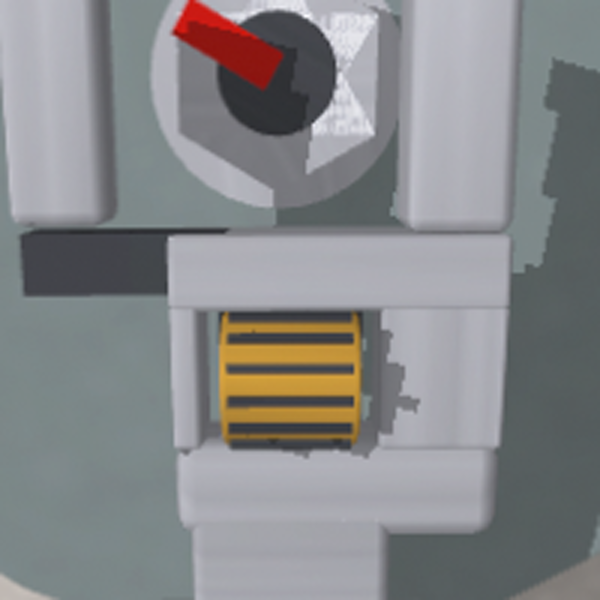

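The close view shows the nut between the jaws with its flats (columns 178 and 376) parallel to the jaw faces. The nut centre is near (277,73) and its rear corner near (276,188), ahead of the throat wall at row 235.

```bash
python3 - <<'E'
from h import *
import pickle
w=pickle.load(open('w3.pkl','rb'));T,r,_=tool()
def B(x,y,z): return (1000*(r.T@(np.array([*p2w(w,(220+x/3,90+y/3),z)[:2],0])-T))[:2]).round(1)
print('nut hole',B(277,73,.022),'hole flats',B(178,73,.022),B(376,73,.022),'corner',B(276,187,.022),B(179,135,.022),B(375,135,.022))
z0=.0378
print('worm',B(290,377,z0+.023),'fixed face top/bot',B(416,150,z0+.016),B(398,150,z0),'jaw',B(100,150,z0+.016),B(116,150,z0+.005),'fixed back',B(520,100,z0+.016),'wall',B(330,235,z0+.016),B(330,228,z0))
goal((.58,.02),.013,9.2)
E
```

```text
nut hole [83.9 -1.4] hole flats [ 83.9 -16.3] [83.9 13.6] corner [67.  -1.6] [ 74.9 -16.4] [74.9 13.6]
worm [46.1  0.6] fixed face top/bot [73.4 16.3] [73.  15.6] jaw [ 73.5 -23.1] [ 73.2 -22.9] fixed back [79.5 28.9] wall [62.9  5.7] [62.3  6.3]
t 4.95 tcp [0.5053 0.0072 0.0448] yaw 9.26
tool shift mm [75.6 -0.7 32. ] rz 0.06
```

>>> arm_command(commands=[0, 0, 0.015, 0, 0, 0, 0.1, 0, 0, 0.024, 0, 0, 0, 0.1, 0, 0, 0.029, 0, 0, 0, 0.1, 0, 0, 0.0315, 0, 0, 0, 0.1, 0, 0, 0.0315, 0, 0, 0, 0.1, 0, 0, 0.0315, 0, 0, 0, 0.1])

```text
t: 5.55
eef_pos: [0.504, 0.0073, 0.0132]
tool_rot: [0.0, 0.997, 0.081, 0.0]
contact_force: [-5.1, 0.4, 10.8]
gripper_width: 0.291
grasp_force: 62.9
```

>>> arm_command(commands=[0, 0, 0, 0, 0, 0, 0.6, 0, 0, 0, 0, 0, 0, 0.6, 0, 0, 0, 0, 0, 0, 0.6, 0, 0, -0.03, 0, 0, 0, 0.6, 0, 0, -0.05, 0, 0, 0, 0.3, 0.02, 0, -0.05, 0, 0, 0, 0, 0.038, 0, -0.05, 0, 0, 0, 0, 0.038, 0, -0.05, 0, 0, 0, 0])

```text
t: 6.35
eef_pos: [0.5443, 0.0143, 0.0625]
tool_rot: [-0.0, 0.997, 0.081, 0.002]
contact_force: [0.0, -0.9, 0.6]
gripper_width: -0.003
grasp_force: 0.0
```

```bash
python3 - <<'E'
from h import *
import pickle
w=cam('wrist');pickle.dump(w,open('w4.pkl','wb'))
p,r,o=tool();print(o['t'],p,np.degrees(np.arctan2(r[1,0],r[0,0])),o['gripper_width'],o['contact_force'])
im=w['img'][100:400,170:470,::-1]
cv2.imwrite('pics/w4.png',cv2.resize(im,None,fx=2,fy=2,interpolation=cv2.INTER_CUBIC))
E
```

```text
6.4 [0.54237864 0.01393682 0.06192837] 9.314608841850221 -0.005034996213217434 [-0.4515643   0.23253547 -0.34065912]
```

View pics/w4.png

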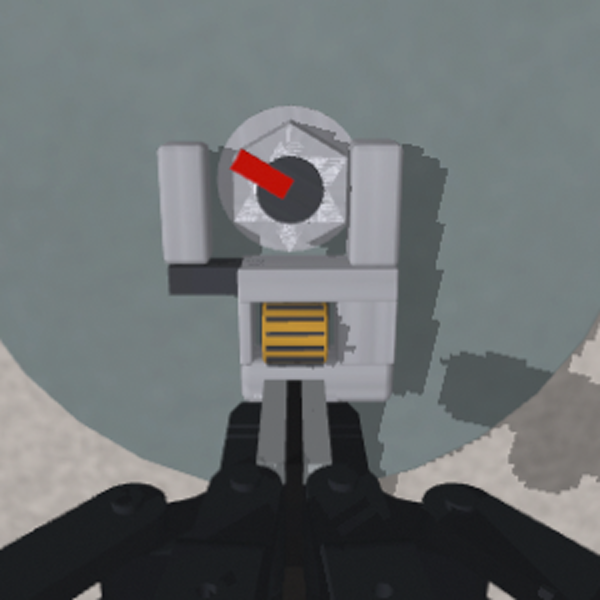

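The wrench lies around the nut, flats aligned. The worm is at crop (295,333), and the shut fingertips (crop columns 260–330) are just behind it.

```bash
cat > gap.py <<'E'
from h import *
def B(w,T,r,x,y,z,o=(170,100),s=2): return (1000*(r.T@(np.array([*p2w(w,(o[0]+x/s,o[1]+y/s),z)[:2],0])-T))[:2]).round(1)
E
python3 - <<'E'
from gap import *
import pickle
w=pickle.load(open('w4.pkl','rb'));T,r,_=tool()
print('worm',B(w,T,r,295,333,.029),'rows',B(w,T,r,295,303,.026),B(w,T,r,295,363,.026),'jaw face',B(w,T,r,209,200,.02),'fixed',B(w,T,r,349,200,.022),'nut',B(w,T,r,290,190,.022),'wall',B(w,T,r,320,266,.022))
print('nut w',p2w(w,(170+145,100+95),.022))
E
```

```text
worm [7.6 0.9] rows [15.3  0.9] [-2.7  0.9] jaw face [ 42.8 -22.5] fixed [43.2 15.4] nut [45.9 -0.5] wall [24.7  7.8]
nut w [0.58763661 0.02186117 0.022     ]
```

>>> arm_command(commands=[-0.0015, 0.001, 0.02, 0, 0, 0, 0, -0.0015, 0.001, 0.03, 0, 0, 0, 0, -0.0015, 0.001, 0.035, 0, 0, 0, 0, -0.0015, 0.001, 0.035, 0, 0, 0, 0])

```text
t: 6.8
eef_pos: [0.5386, 0.012, 0.0264]
tool_rot: [0.0, 0.997, 0.081, -0.002]
contact_force: [-4.2, -1.6, 11.0]
gripper_width: 0.0
grasp_force: 5.4
```

>>> arm_command(commands=[0.004, 0, 0, 0, 0, 0, 0, 0.008, 0, 0, 0, 0, 0, 0, 0.012, 0, 0, 0, 0, 0, 0, 0.016, 0, 0, 0, 0, 0, 0, 0.016, 0, 0, 0, 0, 0, 0])

```text
t: 7.3
eef_pos: [0.5559, 0.0149, 0.0276]
tool_rot: [0.0, 0.997, 0.081, -0.0]
contact_force: [-2.0, -0.6, 9.0]
gripper_width: 0.001
grasp_force: 4.6
```

>>> arm_command(commands=[0, 0, -0.015, 0, 0, 0, 0, -0.016, 0, -0.015, 0, 0, 0, 0, -0.016, 0, -0.015, 0, 0, 0, 0])

```text
t: 7.6
eef_pos: [0.5385, 0.012, 0.0424]
tool_rot: [0.0, 0.997, 0.081, -0.001]
contact_force: [-0.2, -0.1, -0.3]
gripper_width: 0.0
grasp_force: 0.0
```

```bash
python3 - <<'E'
from h import *
import pickle
w=cam('wrist');pickle.dump(w,open('w5.pkl','wb'))
p,r,o=tool();print(o['t'],p,np.degrees(np.arctan2(r[1,0],r[0,0])),o['gripper_width'],o['contact_force'])
im=w['img'][100:350,170:470,::-1]
cv2.imwrite('pics/w5.png',cv2.resize(im,None,fx=2,fy=2,interpolation=cv2.INTER_CUBIC))
E
```

```text
7.65 [0.53951824 0.01219216 0.04234344] 9.306385187559053 -0.00011042399990661272 [-0.03061983 -0.32514947 -0.08479177]
```

View pics/w5.png

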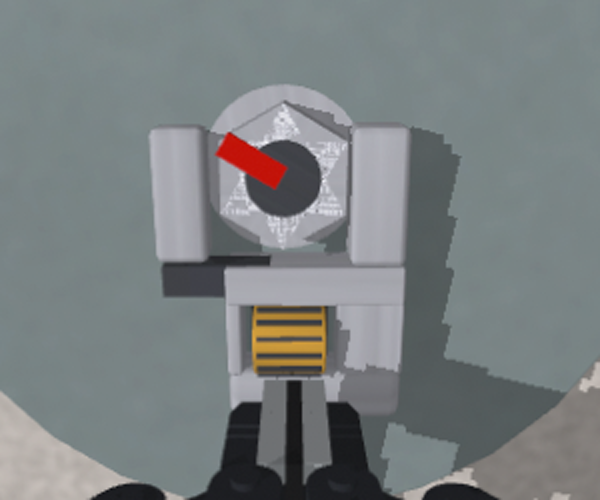

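The jaw face (crop column 209) has moved close to the nut's left flat (column 219), and the fixed jaw is at column 350. The worm rolls as intended.

```bash
python3 - <<'E'
from gap import *
import pickle
w=pickle.load(open('w5.pkl','rb'));T,r,_=tool()
for n,x,y,z in [('jaw low',209,190,.011),('jaw hi',206,190,.022),('fix',350,190,.022),('fixback',410,190,.022),('jawback',151,190,.022),('nutL',219,205,.022),('nutR',348,205,.022),('worm',290,342,.029),('wall',320,267,.022)]: print(n,B(w,T,r,x,y,z))
E
```

```text
jaw low [ 44.4 -20.8]
jaw hi [ 46.5 -20.2]
fix [46.5 14. ]
fixback [46.5 28.3]
jawback [ 46.5 -33.3]
nutL [ 42.8 -17.2]
nutR [42.8 13.6]
worm [10.3 -0.2]
wall [27.3  7.1]
```

>>> arm_command(commands=[0.001, 0, 0.01, 0, 0, 0, 0, 0.001, 0, 0.015, 0, 0, 0, 0, 0.001, 0, 0.015, 0, 0, 0, 0, 0.005, 0, 0.015, 0, 0, 0, 0, 0.009, 0, 0.015, 0, 0, 0, 0, 0.013, 0, 0.015, 0, 0, 0, 0, 0.017, 0, 0.015, 0, 0, 0, 0, 0.017, 0, 0.015, 0, 0, 0, 0])

```text
t: 8.45
eef_pos: [0.558, 0.0154, 0.0269]
tool_rot: [0.0, 0.997, 0.081, 0.0]
contact_force: [-1.4, 0.3, 9.9]
gripper_width: 0.001
grasp_force: 4.5
```

>>> arm_command(commands=[0, 0, -0.015, 0, 0, 0, 0, -0.016, 0, -0.015, 0, 0, 0, 0, -0.016, 0, -0.015, 0, 0, 0, 0, -0.016, 0, -0.005, 0, 0, 0, 0, -0.016, 0, 0, 0, 0, 0, 0, -0.016, 0, 0, 0, 0, 0, 0])

```text
t: 9.05
eef_pos: [0.5423, 0.0127, 0.0265]
tool_rot: [0.0, 0.997, 0.081, 0.0]
contact_force: [-1.2, -0.7, 10.6]
gripper_width: 0.002
grasp_force: 5.4
```

>>> arm_command(commands=[0.002, 0, 0, 0, 0, 0, 0, 0.004, 0, 0, 0, 0, 0, 0, 0.006, 0, 0, 0, 0, 0, 0, 0.006, 0, 0, 0, 0, 0, 0])

```text
t: 9.45
eef_pos: [0.5471, 0.0139, 0.0267]
tool_rot: [0.0, 0.997, 0.081, -0.001]
contact_force: [-3.6, -0.3, 10.3]
gripper_width: 0.003
grasp_force: 5.6
```

>>> arm_command(commands=[0, 0, -0.015, 0, 0, 0, 0, -0.006, 0, -0.015, 0, 0, 0, 0, -0.006, 0, -0.015, 0, 0, 0, 0])

```text
t: 9.75
eef_pos: [0.5406, 0.0124, 0.0417]
tool_rot: [0.0, 0.997, 0.081, -0.0]
contact_force: [-0.4, -0.7, -0.4]
gripper_width: 0.0
grasp_force: 0.0
```

```bash
python3 - <<'E'
from h import *
import pickle
w=cam('wrist');pickle.dump(w,open('w6.pkl','wb'))
p,r,o=tool();print(o['t'],p,np.degrees(np.arctan2(r[1,0],r[0,0])),o['gripper_width'],o['contact_force'])
im=w['img'][100:350,170:470,::-1]
cv2.imwrite('pics/w6.png',cv2.resize(im,None,fx=2,fy=2,interpolation=cv2.INTER_CUBIC))
E
```

```text
9.8 [0.54063367 0.01237749 0.04151043] 9.30172296832708 0.0044735516017548275 [0.56558996 0.2056557  0.03997054]
```

View pics/w6.png

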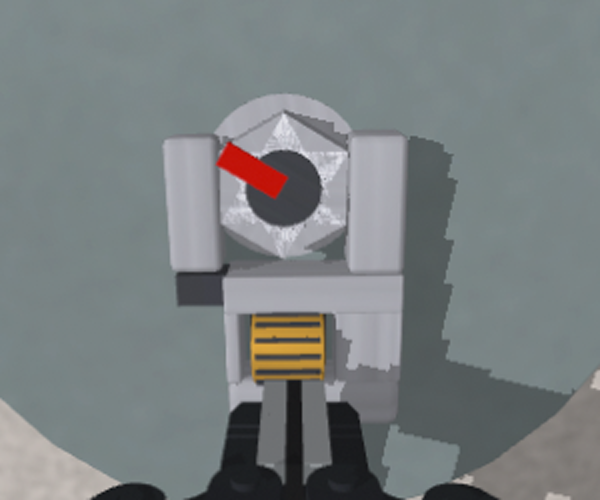

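The jaw face (column 220) now meets the nut's flat, and the jaw backs at columns 164 and 408 put the gap at about 31 mm. I'll take one more short stroke to snug it, then go back to the grip and swing.

>>> arm_command(commands=[0, 0, 0.01, 0, 0, 0, 0, 0, 0, 0.015, 0, 0, 0, 0, 0, 0, 0.015, 0, 0, 0, 0, 0.004, 0, 0.015, 0, 0, 0, 0, 0.008, 0, 0.015, 0, 0, 0, 0, 0.012, 0, 0.015, 0, 0, 0, 0, 0.012, 0, 0.015, 0, 0, 0, 0])

```text
t: 10.5
eef_pos: [0.55, 0.0145, 0.0262]
tool_rot: [0.0, 0.997, 0.081, -0.003]
contact_force: [-9.9, 0.3, 16.6]
gripper_width: 0.006
grasp_force: 8.4
```

>>> arm_command(commands=[0, 0, -0.02, 0, 0, 0, 0, -0.01, 0, -0.045, 0, 0, 0, 0.2, -0.04, 0, -0.045, 0, 0, 0, 0.6, -0.055, 0, -0.045, 0, 0, 0, 0.6, -0.055, 0, -0.045, 0, 0, 0, 0.6, -0.055, 0, -0.045, 0, 0, 0, 0.6])

```text
t: 11.1
eef_pos: [0.499, 0.0057, 0.0714]
tool_rot: [-0.0, 0.997, 0.081, -0.0]
contact_force: [0.0, -0.3, 0.1]
gripper_width: 0.605
grasp_force: 0.0
```

```bash
python3 - <<'E'
from h import *
import pickle
w=cam('wrist');pickle.dump(w,open('w7.pkl','wb'))
p,r,o=tool();print(o['t'],p,np.degrees(np.arctan2(r[1,0],r[0,0])),o['gripper_width'],o['contact_force'])
im=w['img'][0:300,170:470,::-1]
cv2.imwrite('pics/w7.png',cv2.resize(im,None,fx=2,fy=2,interpolation=cv2.INTER_CUBIC))
E
```

```text
11.15 [0.49953585 0.005867   0.07148061] 9.314160859193453 0.5972184367273902 [0.43069929 0.57436287 0.28901984]
```

View pics/w7.png

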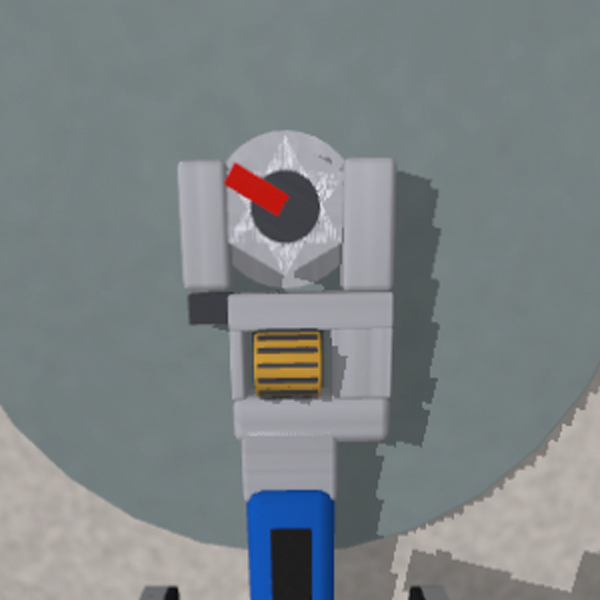

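The jaws are snug on the flats: jaw edge at crop column 228, fixed edge at 343, nut centre at (285,207). The worm jammed on the last stroke (10 N), as it should. Next I compute the arc.

```bash
python3 - <<'E'
from gap import *
import pickle
w=pickle.load(open('w7.pkl','rb'));T,r,_=tool();o=(170,0)
for n,x,y,z in [('nut',285,207,.022),('jawb',179,225,.022),('fixb',396,225,.022),('worm',288,363,.029),('wall',320,292,.022),('hL',249,570,.026),('hR',335,570,.026),('hTop',291,491,.026)]: print(n,B(w,T,r,x,y,z,o))
n=p2w(w,(170+142.5,103.5),.022);print('nut w',n)
c=np.array(B(w,T,r,285,207,.022,o))/1000
# grip point on wrench axis 85mm behind nut; swing about c, cw = +angle about tool z
d=np.array([-.085,0.])
for a in range(0,60,6):
    t=np.radians(a);print(a,(c+np.array([[np.cos(t),-np.sin(t)],[np.sin(t),np.cos(t)]])@d).round(4))
E
```

```text
nut [89.8 -1.6]
jawb [ 85.4 -29.4]
fixb [85.5 27.5]
worm [50.1 -0.8]
wall [68.2  7.8]
hL [-11.7 -12.6]
hR [-11.7  13.1]
hTop [13.1 -0. ]
nut w [0.5879527  0.02199072 0.022     ]
0 [ 0.0048 -0.0016]
6 [ 0.0053 -0.0105]
12 [ 0.0067 -0.0193]
18 [ 0.009  -0.0279]
24 [ 0.0121 -0.0362]
30 [ 0.0162 -0.0441]
36 [ 0.021  -0.0516]
42 [ 0.0266 -0.0585]
48 [ 0.0329 -0.0648]
54 [ 0.0398 -0.0704]
```

>>> arm_command(commands=[0, 0, 0.03, 0, 0, 0, 0.6, 0, 0, 0.05, 0, 0, 0, 0.6, 0, 0, 0.0575, 0, 0, 0, 0.6, 0, 0, 0.0575, 0, 0, 0, 0.3, 0, 0, 0.0575, 0, 0, 0, 0.1, 0, 0, 0.0575, 0, 0, 0, 0.1, 0, 0, 0.0575, 0, 0, 0, 0.1], force=40)

```text
t: 11.85
eef_pos: [0.4992, 0.0063, 0.0148]
tool_rot: [-0.0, 0.997, 0.082, 0.001]
contact_force: [0.9, 2.6, -5.0]
gripper_width: 0.294
grasp_force: 39.6
```

>>> arm_command(commands=[0.0001, -0.0047, 0, 0, 0, 3, 0.1, 0.0004, -0.0094, 0, 0, 0, 6, 0.1, 0.001, -0.014, 0, 0, 0, 9, 0.1, 0.0017, -0.0187, 0, 0, 0, 12, 0.1, 0.004, -0.0278, 0, 0, 0, 18, 0.1, 0.0073, -0.0366, 0, 0, 0, 24, 0.1, 0.0073, -0.0366, 0, 0, 0, 24, 0.1])

```text
t: 12.55
eef_pos: [0.5, 0.0446, 0.0146]
tool_rot: [-0.0, 0.992, -0.127, 0.0]
contact_force: [-0.5, 3.8, -2.6]
gripper_width: 0.295
grasp_force: 40.2
```

>>> arm_command(commands=[0.0004, -0.0094, 0, 0, 0, 6, 0.1, 0.0017, -0.0187, 0, 0, 0, 12, 0.1, 0.004, -0.0278, 0, 0, 0, 18, 0.1, 0.0047, -0.03, 0, 0, 0, 19.5, 0.1, 0.0047, -0.03, 0, 0, 0, 19.5, 0.1])

```text
t: 13.05
eef_pos: [0.5119, 0.0717, 0.0146]
tool_rot: [-0.0, 0.956, -0.292, -0.0]
contact_force: [-2.6, 6.5, 1.1]
gripper_width: 0.29
grasp_force: 42.9
```

```bash
python3 - <<'E'
from gap import *
w=cam('wrist');T,r,o=tool();yaw=np.degrees(np.arctan2(r[1,0],r[0,0]))
print(o['t'],T,yaw,o['contact_force'],o['torque'],o['grasp_force'])
im=w['img'].astype(int);red=(im[:,:,0]>130)&(im[:,:,1]<60)&(im[:,:,2]<60)
n,l,s,c=cv2.connectedComponentsWithStats(red.astype('uint8'))
N=np.array([.588,.022])
for i in range(1,n):
    if s[i][4]<25: continue
    ys,xs=np.nonzero(l==i)
    for z in(.006,.022):
        q=np.array([p2w(w,(x,y),z)[:2] for x,y in zip(xs,ys)]);m=q.mean(0);v=np.linalg.svd(q-m)[2][0];v*=np.sign(v@(m-N))
        print(s[i][4],c[i].round(),z,m,np.linalg.norm(m-N).round(4),'svd',np.degrees(np.arctan2(v[1],v[0])),'fromN',np.degrees(np.arctan2(*(m-N)[::-1])))
E
```

```text
13.1 [0.51188435 0.07168124 0.01461323] -33.911511645660774 [-2.72750372  6.39056133  0.55552952] [1.41428669 0.60454961 0.3405166 ] 42.91957556270063
778 [289.  81.] 0.006 [0.59792812 0.02607737] 0.0107 svd 28.98793415055243 fromN 22.327395834253423
778 [289.  81.] 0.022 [0.59561892 0.0262193 ] 0.0087 svd 28.987934150552423 fromN 28.977366741218106
```

>>> arm_command(commands=[0.0001, -0.0047, 0, 0, 0, 3, 0.1, 0.0004, -0.0094, 0, 0, 0, 6, 0.1, 0.0008, -0.0125, 0, 0, 0, 8, 0.1, 0.0008, -0.0125, 0, 0, 0, 8, 0.1])

```text
t: 13.5
eef_pos: [0.5195, 0.0819, 0.0146]
tool_rot: [-0.001, 0.934, -0.358, -0.0]
contact_force: [-3.3, 7.4, 1.1]
gripper_width: 0.291
grasp_force: 43.0
```

>>> arm_command(commands=[0, -0.0024, 0, 0, 0, 1.5, 0.1, 0.0001, -0.0047, 0, 0, 0, 3, 0.1, 0.0001, -0.0047, 0, 0, 0, 3, 0.1])

```text
t: 13.8
eef_pos: [0.5226, 0.0848, 0.0146]
tool_rot: [-0.0, 0.924, -0.382, -0.0]
contact_force: [-3.0, 5.9, 0.0]
gripper_width: 0.29
grasp_force: 44.2
```

```bash
cat > nut.py <<'E'
from gap import *
w=cam('wrist');T,r,o=tool();yaw=np.degrees(np.arctan2(r[1,0],r[0,0]))
print(o['t'],T,yaw,o['contact_force'],o['torque'],o['grasp_force'])
im=w['img'].astype(int);red=((im[:,:,0]>130)&(im[:,:,1]<60)&(im[:,:,2]<60));red[200:]=0
n,l,s,c=cv2.connectedComponentsWithStats(red.astype('uint8'))
for i in range(1,n):
    if s[i][4]<25: continue
    ys,xs=np.nonzero(l==i);q=np.array([p2w(w,(x,y),.022)[:2] for x,y in zip(xs,ys)]);m=q.mean(0);v=np.linalg.svd(q-m)[2][0];v*=np.sign(v[0])
    print(s[i][4],c[i].round(),m,'svd',np.degrees(np.arctan2(v[1],v[0])))
E
python3 nut.py
```

```text
13.85 [0.52260232 0.08475772 0.01463336] -44.89269492174819 [-2.95899858  4.9728518   0.21188919] [1.3231392  0.70511985 0.53767814] 44.140503094531596
951 [134.  13.] [0.6510081  0.04614875] svd 23.315779592658515
779 [287.  83.] [0.59616585 0.02500367] svd 19.696379248604195
```

>>> arm_command(commands=[0, -0.0024, 0, 0, 0, 1.5, 0.1, 0.0001, -0.0047, 0, 0, 0, 3, 0.1, 0.0001, -0.0047, 0, 0, 0, 3, 0.1, 0.0001, -0.0047, 0, 0, 0, 3, 0.1])

```text
t: 14.25
eef_pos: [0.5264, 0.0875, 0.0146]
tool_rot: [-0.0, 0.914, -0.407, -0.0]
contact_force: [-2.4, 4.7, 2.0]
gripper_width: 0.291
grasp_force: 44.4
```

```bash
python3 nut.py
```

```text
14.3 [0.52637304 0.08747765 0.01461449] -48.010156662250736 [-2.0912604   4.50391976  2.03135303] [0.98034715 0.65510309 0.5657408 ] 44.35977328335866
1361 [118.  20.] [0.65544678 0.04748582] svd 19.982694786255156
774 [286.  87.] [0.59618565 0.02499335] svd 19.468507266641353
```

The nut no longer moves: its mark is at 19.5° and the plate's at 20.0°, so it is solid. Release and lift.

>>> arm_command(commands=[0, 0, 0, 0, 0, 0, 0.4, 0, 0, 0, 0, 0, 0, 0.6, 0, 0, 0, 0, 0, 0, 0.6, 0, 0, -0.03, 0, 0, 0, 0.6, 0, 0, -0.07, 0, 0, 0, 0.6, 0, 0, -0.1, 0, 0, 0, 0.6, 0, 0, -0.1, 0, 0, 0, 0.6, 0, 0, -0.1, 0, 0, 0, 0.6])

```text
t: 15.1
eef_pos: [0.527, 0.0869, 0.1149]
tool_rot: [-0.0, 0.913, -0.409, 0.001]
contact_force: [-0.5, -0.3, 0.4]
gripper_width: 0.6
grasp_force: 0.0
```

```bash
python3 - <<'E'
exec(open('nut.py').read())
cv2.imwrite('pics/w8.png',cv2.resize(w['img'][0:300,170:470,::-1],None,fx=2,fy=2,interpolation=cv2.INTER_CUBIC))
E
```

```text
15.15 [0.52621445 0.08680682 0.11389436] -48.21510493873378 [-0.08477679 -0.76042484 -0.63709607] [0.00141915 0.05319542 0.01181276] 0.0
461 [199.  67.] [0.65905158 0.04823813] svd 19.899807387263934
235 [300. 107.] [0.59594998 0.0249567 ] svd 19.149331097147968
```

View pics/w8.png

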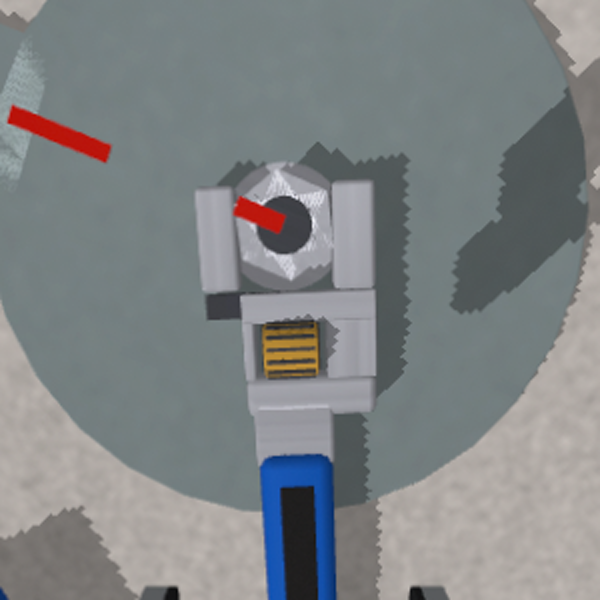

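The red marks on nut (260,215) and plate (60,133) line up. The wrench lies flat with its jaws snug on the nut, and the gripper is clear. Handing in.

```bash
python3 -c "
from station import hand_in
print(hand_in())"
```

```text
the job is handed in; nothing more can be done
None
```

The job is handed in at about 15 s of the 72 s allowed, with no verdict returned: the nut is solid at its stop with the red marks lined up, and the wrench lies flat and snug on it, let go.

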